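# Hang the cockpit clock back on the rail, behind the anti-jump lip

## Robot

A 6-joint arm with a two-finger parallel gripper is mounted at the origin on the work surface. World frame = base frame: x ahead of the robot, y to its left, z up, the work surface at z = 0. Lengths are in mm, angles in rad, forces in N, time in s.
With the tool pointing down it reaches from about 275 to 750 mm from the base axis. Payload 10.2 kg.
Tool frame: the origin (TCP) lies midway between the tips of the shut fingers; the grasp point (between the pads) lies 19 mm behind it; z points along the fingers, y is the line along which they close (so a half turn about z gives the same grasp; the last joint's range is limited). The gripper opens to 85 mm and grips with 20 to 120 N. Pads are 22 mm wide; open, the fingers measure 114 mm over their backs; the gripper's body (76 mm by 85 mm) begins 54 mm behind the grasp point. The pads swing forward as they close: fully open they stand 13 mm farther back than shut.
Start: joints at [-1.374, 0.313, 1.498, -0, 1.331, -0.223], TCP at [213.967, -479.426, 231.294] pointing down, gripper open.
Joint ranges: [-2.94, 2.94], [-0.97, 2.17], [0.19, 2.56], [-1.23, 4.37], [0.02, 3.11], [-2.88, 2.88]. Speed limits (rad/s): [2.39, 2.39, 3.01, 3.14, 3.14, 3.14].

## Interface

Orientations are given as a unit quaternion [w, x, y, z].
In Python, from rig import ctrl gives the robot as it stands.
- The arm moves only by the tool send_rows, never from a script. Its argument "targets" is a list of rows, each an object with "offset": the shift along the world's x, y, z in cm, a list of three; "spin": the turn about the world's z in rad. A call has 1 to 8 rows; each row is the pose to reach, as a shift and turn from the pose commanded when the call began; what a row does not reach only later rows make up. A row lasts 1/12 s, in which the tool goes at most 41.7 mm and 7.16 degrees, less where a joint would pass 70% of its speed; a pose out of reach is approached as far as the arm can. A call with a gripper value outside its range is refused whole. "grip" is the opening, from 0 (shut) to 1 (fully open), set as the call begins (left out, the last holds). The fingers move at their own pace and stop on an object; "squeeze" is the grip in N (left out, the last holds). Time passes only in rows, so rows that repeat a pose let the fingers close. It gives the time, the measured TCP pose, the force, the opening and the grip force at its end, in the units of the state.
- ctrl.sense(): the state, without advancing time (a new reading comes with each control period).
- ctrl.capture(name): name is "scene" or "top" or "wrist"; returns (picture, depth): 400x640x3 uint8, red, green, blue; 400x640 float32, mm along the optical axis (not along the pixel's ray), 0 where there is no reading.
- ctrl.calibration(name): a dict with "fx", "fy", "cx", "cy" (pixels), "view" (4x4, takes a point from world to camera coordinates); the wrist camera has in their place "mount" (4x4, takes a point from camera to tool coordinates, whose origin is the TCP and whose axes are the flange's). Camera axes: x right, y down, z forward; pixel columns grow to the right and rows downward; lengths in mm; the calibration is good to about 2 mm. A picture is of the moment at which its call begins: read the wrist's pose just before it. calibration takes no time and is no camera call.
- ctrl.finish_job(): hands the job in; it is judged then, once.
Trained networks look in the newest picture that a camera, given by its name, has taken for a name from the list of things; names that differ only in an ending like _2 or _b are one class to them, and where a whole thing is asked for, a point or a joint stands for the part that bears it (a point fixed in the world has none). Each returns a list of dicts, best first, with "conf" (0 to 1); they miss things now and then, are a little off and sometimes report something else, mostly with a low value. They report only what shows in the picture. A call takes as long as a camera call. They do not tell look-alikes from the thing itself.
- ctrl.search_frame(camera, query): "box" ([left, top, right, bottom] in pixels, round what is visible of it).
- ctrl.place_of(camera, query): "uv" ([column, row] in pixels: a listed point, or the origin of a listed thing).
The state is a dict: "time_s": time; "joints": joint angles; "dq": joint speeds; "tau": joint torques, N m; "eef_pos": TCP position; "ee_rot": TCP orientation; "force": force on the tool from outside, world axes, zero at the start; "wrist_torque": the same for the moment, N m; "grip_width": opening from 0.0 (shut) to 1.0 (fully open); "grip_force": force on a finger pad.
Only numpy, scipy, OpenCV 4.12 (cv2) and the standard library are available. Lean on these libraries where they do the work, as an engineer would, in place of code of your own. Each camera call takes 0.05 s, during which the arm holds its last target. There are 200 camera calls.

## Task

Pick up the round cockpit clock, which stands on the bench in its aluminium hook carrier, lift its hook over the anti-jump lip of the steel side rail and lower it gently behind the lip until it drops fully home in the notch of the lip; it must not be left riding on top of the lip. The notch may be anywhere along the middle of the lip, so look or feel for it. Do not knock or shift the attitude indicator ball on its stand, and let go of the clock when it hangs upright and still.

Things in the scene. Friction and masses are not known exactly. Their poses are not given: they have to be found in the camera images.
- clock_grip (a point): Centre of the loose clock carrier's grip block, an upright bar on its top, 20 (x) by 24 (y) by 46 (z) mm, 157 mm above the foot's underside; the rest of the carrier lies at least 23 mm below this point. Axes (all carrier entries): x from the clock's face to its back, where the hook is; y across; z up. The carrier starts upright on its foot.
- clock_hook (a point): Middle of the underside of the hook's bridge (inside top of the hook), on the same carrier: 23.5 mm behind (+x) and 39 mm below clock_grip. The bridge is 28 mm wide (y), 16 mm high. The slot under this point, between back plate and tongue, is 15 mm wide (7.5 mm either way in x); the tongue behind it is 10 mm thick, 28 mm wide and reaches 34 mm below this point.
- clock: The carrier with the clock, 180 mm tall, about 0.4 kg; origin at the foot's underside below the back plate's middle, 12 mm behind (+x) and 157 mm below clock_grip. The aluminium back plate is 80 mm wide and 8 mm thick; the round black clock, 80 mm across, reaches 50 mm in front (-x) of the origin, the foot 55 mm.
- rail_lip (a point): Top edge of the fixed rail's anti-jump lip (a clamped steel strip 8 mm thick), at mid-length and mid-thickness, 180 mm above the bench. Axes: x from the rail's front to its back, y along it, z up; a hung carrier is in front (-x), its axes parallel. Behind the lip: a channel 19 mm wide, 60 mm deep, ends closed, then a wall 6 mm thick, as high as the lip.
- rail: The fixed rail stand, origin on the bench, 12 mm behind (+x) and 180 mm below rail_lip; same axes. Foot plate 130 by 290 by 12 mm. The lip's only notch, 36 mm wide and 15 mm deep, has its middle within 30 mm of rail_lip along y, where is not reported: see it from above, or feel it (elsewhere the hook stops on the lip's top). Caps 1 mm above the lip start at y = +-80 mm.
- ball: Bystander: attitude indicator ball, half blue, half brown, 77 mm across, on a round rubber stand 90 mm across, 94 mm tall in all, loose on the bench; origin under the middle of the stand.
Mind the look-alikes: they are no part of the job. Of the things that look like the clock, the smaller one is meant.

How it is judged:
By the outcome, as a careful person would: the job done as asked, in the order asked, and still so for the second after the job is handed in, with the robot touching nothing.
It also fails if it takes over 53 s, if anything falls off the work surface, if the arm or the gripper's body presses on something with over 40 N, if the wrist force passes 120 N, or if a joint passes its speed limit or range.

## Working session

There is one attempt and no reset: what is moved stays moved. The work goes in short steps, Python scripts to look and compute and a tool call to move; the robot and the scene stay as the last step left them, time stands still between calls to the robot, and variables do not carry over. Pictures are saved under pics/ and viewed, at most 10 in all, crops included, and the job is handed in when it is done.

Besides the shell and the picture viewer there is one more tool, called as name(argument=value, ...), one argument or row to a line, values as JSON. send_rows: Moves the arm, as the interface text tells. Its arguments: {"type":"object","properties":{"targets":{"type":"array"},"grip":{"type":"number"},"squeeze":{"type":"number"}},"required":["targets"]}

```bash
ls; mkdir -p pics; cat > h.py <<'E'
import numpy as np, cv2
from rig import ctrl
from scipy.spatial.transform import Rotation as R
def snap(n,f):
    s=ctrl.sense(); p,d=ctrl.capture(n); cv2.imwrite('pics/%s.png'%f,p[:,:,::-1]); np.savez('pics/%s.npz'%f,p=p,d=d,e=s['eef_pos'],q=s['ee_rot']); return s,p,d
def c2w(n,s):
    c=ctrl.calibration(n)
    if 'view' in c: return c,np.linalg.inv(np.array(c['view']))
    T=np.eye(4); q=np.array(s['ee_rot']); T[:3,:3]=R.from_quat(q[[1,2,3,0]]).as_matrix(); T[:3,3]=s['eef_pos']
    return c,T@np.array(c['mount'])
def ray(n,s,uv,z=None,depth=None):
    c,T=c2w(n,s); d=np.array([(uv[0]-c['cx'])/c['fx'],(uv[1]-c['cy'])/c['fy'],1.])
    if depth is not None: return T[:3,:3]@(d*depth)+T[:3,3]
    d=T[:3,:3]@d; o=T[:3,3]; return o+d*(z-o[2])/d[2]
def cloud(n,s,d):
    c,T=c2w(n,s); v,u=np.mgrid[:d.shape[0],:d.shape[1]]
    P=np.stack([(u-c['cx'])/c['fx']*d,(v-c['cy'])/c['fy']*d,d],-1)
    return P@T[:3,:3].T+T[:3,3]
E
python3 - <<'E'
from h import *
for n in('scene','top'):
    s,p,d=snap(n,n+'0'); print(n,c2w(n,s)[1].round(2).tolist())
    for q in('clock','clock_grip','clock_hook','rail_lip','rail','ball'):
        for r in ctrl.search_frame(n,q)[:3] if q in('clock','rail','ball') else []: print(q,np.round(r['box']).tolist(),round(r['conf'],2))
        for r in ctrl.place_of(n,q)[:4]: print(q,np.round(r['uv'],1).tolist(),round(r['conf'],2))
a=cv2.imread('pics/scene0.png');b=cv2.imread('pics/top0.png')
print(ctrl.sense())
E
```

```text
pics
scene [[-0.96, -0.2, 0.19, 208.39], [-0.27, 0.66, -0.7, 839.84], [0.01, -0.73, -0.69, 954.72], [0.0, 0.0, 0.0, 1.0]]
clock [367.0, 140.0, 391.0, 195.0] 0.93
clock [321.0, 130.0, 352.0, 184.0] 0.86
clock [333.4, 177.5] 0.76
clock [332.8, 153.4] 0.34
clock_grip [338.4, 137.2] 0.97
clock_grip [398.6, 137.0] 0.6
clock_hook [329.7, 151.9] 0.72
rail [188.0, 245.0, 337.0, 336.0] 0.89
rail [268.0, 304.2] 0.92
ball [324.3, 144.3] 0.77
ball [334.7, 178.4] 0.63
top [[-0.02, -1.0, 0.05, 374.84], [-1.0, 0.02, 0.01, -47.62], [-0.01, -0.05, -1.0, 1334.39], [0.0, 0.0, 0.0, 1.0]]
clock [357.0, 219.0, 408.0, 265.0] 0.74
clock [371.0, 159.0, 405.0, 197.0] 0.63
clock [178.0, 100.0, 238.0, 230.0] 0.2
clock [381.4, 247.0] 0.72
clock_grip [388.5, 250.9] 0.9
clock_grip [393.1, 177.1] 0.83
clock_hook [395.0, 256.7] 0.92
clock_hook [380.0, 176.4] 0.65
rail_lip [197.1, 170.6] 0.84
rail [178.0, 100.0, 238.0, 228.0] 0.78
rail [207.7, 174.4] 0.88
rail [378.9, 182.4] 0.49
ball [422.0, 133.0, 451.0, 167.0] 0.92
ball [436.4, 155.4] 0.68
{'time_s': 1.0, 'joints': array([-1.37439363e+00,  3.12887168e-01,  1.49765888e+00, -3.00844403e-05,
        1.33096729e+00, -2.23412844e-01]), 'dq': array([ 0.00312899,  0.00063749, -0.00261442,  0.00078672, -0.00011232,
       -0.00124988]), 'tau': array([-2.99612460e-03, -4.12173307e+01, -2.59902012e+01, -3.71027509e-04,
        4.59404964e-04,  5.22785297e-05]), 'eef_pos': array([ 213.96706185, -479.4496651 ,  231.31624165]), 'ee_rot': array([ 3.94552605e-05,  9.78049391e-01,  2.08373191e-01, -1.51460436e-05]), 'force': array([0.52853606, 0.05568194, 0.54735247]), 'wrist_torque': array([0.00352003, 0.03461041, 0.0062906 ]), 'grip_force': 0.0, 'grip_width': 1.001009816270952}
```

View pics/scene0.png

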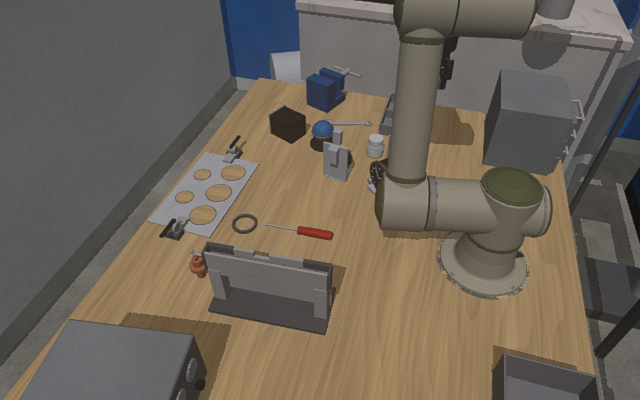

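View pics/top0.png

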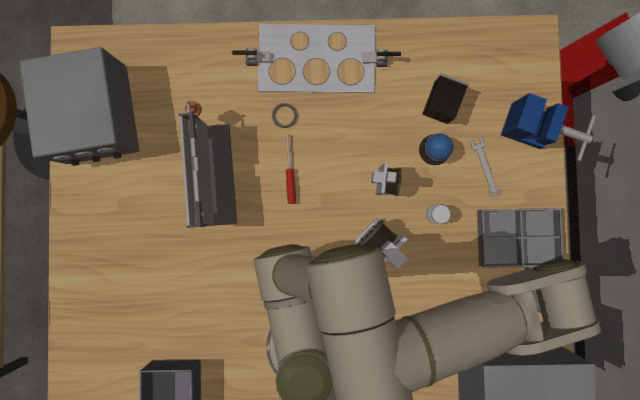

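The scene picture shows carriers at about (338,157) and (378,175), the rail at (270,285), and the ball at (322,130). In the top picture the carriers are at (388,179) and (381,243), the rail is at (205,172) and the ball is at (437,149). I'll measure both carriers to tell which is smaller.

```bash
python3 - <<'E'
from h import *
z=np.load('pics/top0.npz'); s=dict(eef_pos=z['e'],ee_rot=z['q']); P=cloud('top',s,z['d'])
print('fx',ctrl.calibration('top')['fx'])
for n,(l,t,r,b) in dict(A=(365,155,412,202),B=(350,210,412,268),rail=(175,95,242,232),ball=(415,128,456,172)).items():
    Q=P[t:b,l:r].reshape(-1,3); Q=Q[(Q[:,2]>15)&(Q[:,2]<260)]
    print(n,len(Q),'min',Q.min(0).round(),'max',Q.max(0).round(), 'zpct',np.percentile(Q[:,2],[50,90,98]).round())
    for lo in range(20,220,20):
        q=Q[(Q[:,2]>=lo)&(Q[:,2]<lo+20)]
        if len(q)>3:
            (c,wh,a)=cv2.minAreaRect(q[:,:2].astype(np.float32)); print('  z',lo,len(q),np.round(c),np.round(wh),round(a))
a=cv2.imread('pics/top0.png')[90:275,345:460]; b=cv2.imread('pics/scene0.png')[105:215,295:415]; c=cv2.imread('pics/top0.png')[90:240,165:250]
f=lambda i:cv2.resize(i,(int(i.shape[1]*580/i.shape[0]),580),interpolation=cv2.INTER_CUBIC)
m=np.hstack([f(a),f(c)]);m=cv2.resize(m,(800,int(m.shape[0]*800/m.shape[1]))) if m.shape[1]>800 else m
cv2.imwrite('pics/c1.png',m); 
E
```

```text
fx 461.2347947867412
A 722 min [ 423. -263.   16.] max [ 509. -180.  188.] zpct [ 98. 177. 183.]
  z 20 18 [ 459. -211.] [89. 42.] 25
  z 40 18 [ 465. -230.] [49. 77.] 82
  z 60 101 [ 465. -232.] [54. 78.] 83
  z 80 234 [ 466. -221.] [80. 78.] 81
  z 100 26 [ 472. -211.] [57. 65.] 35
  z 120 219 [ 467. -201.] [78. 44.] 6
  z 140 12 [ 461. -216.] [29. 14.] 36
  z 160 46 [ 466. -221.] [19. 24.] 80
  z 180 47 [ 466. -222.] [20. 24.] 80
B 1151 min [ 237. -255.   15.] max [ 358. -140.  242.] zpct [122. 235. 238.]
  z 20 15 [ 337. -180.] [ 6. 60.] 44
  z 40 22 [ 331. -193.] [ 47. 106.] 9
  z 60 25 [ 330. -191.] [ 51. 112.] 11
  z 80 84 [ 328. -192.] [ 52. 109.] 7
  z 100 350 [ 305. -205.] [92. 80.] 57
  z 120 160 [ 299. -216.] [102.  72.] 48
  z 140 20 [ 284. -222.] [30. 76.] 71
  z 160 272 [ 277. -227.] [76. 61.] 3
  z 180 20 [ 274. -217.] [58. 62.] 88
  z 200 19 [ 290. -196.] [16. 38.] 81
rail 3614 min [348. 202.  15.] max [685. 320. 189.] zpct [135. 181. 184.]
  z 20 96 [496. 242.] [285.  58.] 4
  z 40 178 [494. 270.] [289.   3.] 4
  z 60 171 [495. 269.] [290.   3.] 4
  z 80 194 [495. 269.] [288.   3.] 4
  z 100 327 [518. 281.] [336.  45.] 6
  z 120 546 [514. 285.] [327.  32.] 4
  z 140 487 [511. 283.] [325.  35.] 3
  z 160 715 [512. 285.] [327.  42.] 4
  z 180 506 [494. 285.] [289.  36.] 4
ball 694 min [ 518. -407.   15.] max [ 594. -331.  100.] zpct [81. 92. 95.]
  z 20 21 [ 545. -347.] [54. 12.] 24
  z 40 35 [ 550. -359.] [76. 46.] 20
  z 60 226 [ 556. -372.] [73. 72.] 10
  z 80 356 [ 554. -374.] [60. 56.] 14
```

View pics/c1.png

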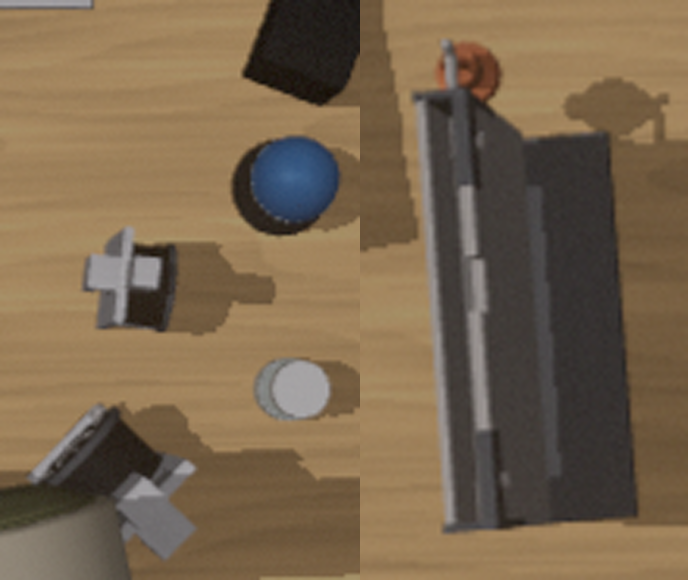

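Of the two clock carriers, A at top (388,179) is about 180 mm tall with a 20x24 mm grip block. B at (381,243) is about 240 mm tall. A is therefore the smaller one and matches the listed dimensions, and the crop confirms it: block at crop (150,270), hook toward +y, face toward -y. A notch shows as a wider light patch at crop (478,284). Next I'll fit the poses.

```bash
python3 - <<'E'
from h import *
z=np.load('pics/top0.npz'); s=dict(eef_pos=z['e'],ee_rot=z['q']); P=cloud('top',s,z['d'])
Q=P[155:202,365:412].reshape(-1,3)
g=Q[Q[:,2]>165]; print('grip',g.mean(0).round(1),np.median(g[:,2]))
p=Q[(Q[:,2]>100)&(Q[:,2]<150)]
print(p[np.argsort(p[:,0])][::12].round().tolist())
# rail
L=P[95:232,175:242].reshape(-1,3); t=L[(L[:,2]>175)&(L[:,2]<195)]
c,wh,a=cv2.minAreaRect(t[:,:2].astype(np.float32)); print('rail top',c,wh,a)
# column by column profile: for each row, y and z across the lip
for v in range(104,228,4):
    q=P[v,182:206]; print(v,round(q[:,0].mean()),' '.join('%d:%d'%(y,zz) for y,zz in zip(q[:,1],q[:,2]) if zz>120))
E
```

```text
grip [ 457.9 -204.9  286.6] 180.35447044223133
[[429.0, -206.0, 136.0], [435.0, -201.0, 116.0], [442.0, -207.0, 133.0], [450.0, -204.0, 138.0], [455.0, -219.0, 139.0], [457.0, -186.0, 112.0], [458.0, -195.0, 130.0], [461.0, -192.0, 133.0], [463.0, -192.0, 134.0], [466.0, -194.0, 137.0], [468.0, -207.0, 136.0], [471.0, -207.0, 138.0], [472.0, -182.0, 132.0], [474.0, -189.0, 134.0], [476.0, -197.0, 132.0], [479.0, -184.0, 135.0], [481.0, -194.0, 136.0], [484.0, -197.0, 135.0], [489.0, -210.0, 135.0], [495.0, -209.0, 105.0], [502.0, -211.0, 133.0]]
rail top (493.8984375, 285.5128173828125) (290.0498046875, 37.88298034667969) 3.9509143829345703
104 685 307:131 297:155 296:149 293:152 296:132 293:131 291:131 288:133 286:130
108 669 307:131 298:152 295:153 293:151 296:132 292:135 290:133 288:131 285:132 284:125
112 649 298:153 296:152 -47:1334 283:179 278:185 294:122
116 633 306:170 302:175 301:170 298:169 295:170 293:168 291:166 283:185 282:180 278:185 276:183 278:166 277:163 277:151 277:142 -47:1334
120 631 304:175 303:171 305:156 305:148 305:138 305:128 303:126 285:181 283:179 280:178 2
[... 3428 characters left out ...]
:179 261:180 261:170 262:155 263:142 262:135 263:125
212 386 294:178 290:184 288:183 288:174 288:165 289:153 289:144 290:130 288:127 288:120 268:181 266:181 263:182 261:179 261:170 260:164 258:162 255:165 261:132
216 376 294:178 290:183 288:181 287:176 288:166 287:158 288:145 288:139 288:128 285:128 269:179 266:179 264:180 261:181 260:174 260:163 260:156 260:144 260:133 261:121
220 366 292:178 289:179 288:175 288:166 286:162 288:146 287:142 288:127 286:126 267:185 266:180 263:182 261:181 259:179 260:166 260:156 260:145 260:136 260:126
224 355 292:179 290:176 286:182 286:171 285:166 287:152 286:143 287:133 287:122 268:183 266:180 262:184 261:179 259:179 258:172 260:156 258:153 258:143 259:130
```

send_rows(
  targets=[
    {"offset": [3, 3, 4], "spin": -0.1},
    {"offset": [6, 6, 8], "spin": -0.2},
    {"offset": [9, 9, 9], "spin": -0.3},
    {"offset": [12, 12, 9], "spin": -0.4},
    {"offset": [15, 15, 9], "spin": -0.42},
    {"offset": [18, 18, 9], "spin": -0.42},
    {"offset": [19, 19, 9], "spin": -0.42},
    {"offset": [19, 19, 9], "spin": -0.42},
  ],
  grip=1,
)

```text
time_s: 1.67
eef_pos: [407.2, -285.2, 321.8]
ee_rot: [-0.0, 1.0, 0.003, 0.001]
force: [0.2, 0.5, 0.7]
grip_width: 1.0
grip_force: 0.0
```

```bash
python3 - <<'E'
from h import *
s,p,d=snap('wrist','w1'); c,T=c2w('wrist',s); print(T.round(2).tolist(),c['fx'],s['eef_pos'].round(1))
for q in('clock_grip','clock_hook'):
    for r in ctrl.place_of('wrist',q)[:3]: print(q,np.round(r['uv'],1),round(r['conf'],2))
P=cloud('wrist',s,d).reshape(-1,3); P=P[(d.ravel()>0)]
w=(abs(P[:,0]-466)<60)&(abs(P[:,1]+215)<60)
Q=P[w]
for lo,hi in((172,190),(128,145)):
    q=Q[(Q[:,2]>lo)&(Q[:,2]<hi)]; print(lo,len(q),q.mean(0).round(1) if len(q) else '', cv2.minAreaRect(q[:,:2].astype(np.float32)) if len(q)>3 else '')
E
```

```text
[[0.01, -0.96, -0.27, 476.19], [-1.0, -0.01, 0.0, -285.81], [-0.0, 0.27, -0.96, 464.76], [0.0, 0.0, 0.0, 1.0]] 283.79570833580135 [ 407.2 -285.2  321.8]
clock_grip [260.3 129.1] 0.81
clock_hook [250.1 127.9] 0.82
clock_hook [276.6 292.4] 0.59
172 558 [ 466.8 -223.   179.8] ((466.65203857421875, -222.43338012695312), (20.17928123474121, 24.003070831298828), 81.79349517822266)
128 879 [ 471.3 -202.   134.2] ((468.3369445800781, -210.75531005859375), (61.497833251953125, 60.63439178466797), 36.431304931640625)
```

View pics/w1.png

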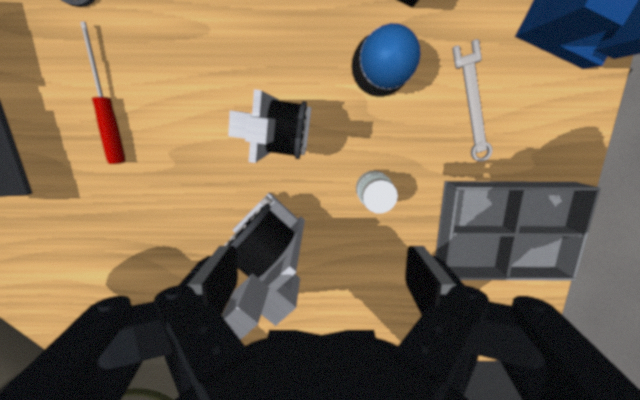

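The wrist picture shows the target carrier at about (265,128): block at (245,125) and face to the right. The taller B is at (265,255). I'll move above the block.

send_rows(
  targets=[
    {"offset": [3, 3.2, -1], "spin": -0.07},
    {"offset": [5.5, 5.8, -3], "spin": -0.14},
    {"offset": [6.3, 6.7, -6], "spin": -0.143},
    {"offset": [6.3, 6.7, -8], "spin": -0.143},
    {"offset": [6.3, 6.7, -8], "spin": -0.143},
    {"offset": [6.3, 6.7, -8], "spin": -0.143},
    {"offset": [6.3, 6.7, -8], "spin": -0.143},
  ],
)

```text
time_s: 2.4
eef_pos: [466.8, -224.0, 242.9]
ee_rot: [0.001, 0.997, -0.073, 0.001]
force: [0.4, 0.0, -0.1]
grip_width: 0.998
grip_force: 0.0
```

```bash
python3 - <<'E'
from h import *
s,p,d=snap('wrist','w2'); print(s['eef_pos'].round(2),s['ee_rot'].round(4),s['dq'].round(3),s['grip_width'])
P=cloud('wrist',s,d).reshape(-1,3); P=P[(d.ravel()>0)]
Q=P[(abs(P[:,0]-466)<60)&(abs(P[:,1]+215)<60)]
for lo,hi in((174,190),(130,139)):
    q=Q[(Q[:,2]>lo)&(Q[:,2]<hi)]; print(lo,len(q),q.mean(0).round(1) if len(q) else '', cv2.minAreaRect(q[:,:2].astype(np.float32)) if len(q)>3 else '')
E
```

```text
[ 466.81 -224.    242.87] [ 7.000e-04  9.974e-01 -7.250e-02  9.000e-04] [ 0.005 -0.01  -0.007 -0.001 -0.004  0.003] 0.9984038063298555
174 842 [ 467.7 -222.6  180. ] ((466.8956298828125, -222.43255615234375), (20.051565170288086, 24.16047477722168), 81.8555679321289)
130 1374 [ 472.9 -201.3  134.2] ((471.8939514160156, -203.79800415039062), (47.93436050415039, 77.72490692138672), 62.78614044189453)
```

send_rows(
  targets=[
    {"offset": [0, 0.1, -3], "spin": 0},
    {"offset": [0, 0.1, -6], "spin": 0},
    {"offset": [0, 0.1, -8.5], "spin": 0},
    {"offset": [0, 0.1, -10.1], "spin": 0},
    {"offset": [0, 0.1, -10.1], "spin": 0},
    {"offset": [0, 0.1, -10.1], "spin": 0},
  ],
)

```text
time_s: 2.95
eef_pos: [467.1, -222.3, 141.4]
ee_rot: [0.0, 0.997, -0.072, 0.0]
force: [0.3, 0.1, 0.5]
grip_width: 0.997
grip_force: 0.0
```

send_rows(
  targets=[
    {"offset": [0, 0, 0], "spin": 0},
    {"offset": [0, 0, 0], "spin": 0},
    {"offset": [0, 0, 0], "spin": 0},
    {"offset": [0, 0, 0], "spin": 0},
    {"offset": [0, 0, 0], "spin": 0},
    {"offset": [0, 0, 0], "spin": 0},
    {"offset": [0, 0, 0], "spin": 0},
    {"offset": [0, 0, 0], "spin": 0},
  ],
  grip=0,
  squeeze=70,
)

```text
time_s: 3.62
eef_pos: [467.3, -221.5, 140.8]
ee_rot: [0.0, 0.997, -0.072, 0.001]
force: [1.9, 0.6, 4.3]
grip_width: 0.223
grip_force: 69.3
```

send_rows(
  targets=[
    {"offset": [0, 0, 1], "spin": 0},
    {"offset": [0, 0, 3], "spin": 0},
    {"offset": [0, 0, 6], "spin": 0},
    {"offset": [0, 0, 9], "spin": 0},
    {"offset": [0, 0, 12], "spin": 0},
    {"offset": [0, 0, 14], "spin": 0},
    {"offset": [0, 1, 15], "spin": 0},
    {"offset": [0, 3, 15], "spin": 0.02},
  ],
)

```text
time_s: 4.28
eef_pos: [467.0, -192.1, 291.8]
ee_rot: [0.001, 0.998, -0.063, 0.001]
force: [0.4, 1.0, -5.3]
grip_width: 0.228
grip_force: 69.0
```

send_rows(
  targets=[
    {"offset": [0.5, 3, 0], "spin": 0.03},
    {"offset": [1, 6, 0], "spin": 0.06},
    {"offset": [1.5, 9, 0], "spin": 0.09},
    {"offset": [2, 12, 0], "spin": 0.12},
    {"offset": [2.5, 15, 0], "spin": 0.15},
    {"offset": [3, 18, 0], "spin": 0.18},
    {"offset": [3.5, 21, 0], "spin": 0.192},
    {"offset": [4, 24, 0], "spin": 0.192},
  ],
)

```text
time_s: 4.95
eef_pos: [506.0, 50.8, 289.3]
ee_rot: [-0.0, 0.999, 0.035, -0.001]
force: [-0.2, -0.1, -3.5]
grip_width: 0.227
grip_force: 69.1
```

send_rows(
  targets=[
    {"offset": [0.3, 3, 0], "spin": 0},
    {"offset": [0.5, 6, 0], "spin": 0},
    {"offset": [0.5, 8.5, 0], "spin": 0},
    {"offset": [0.5, 10.5, 0], "spin": 0},
    {"offset": [0.5, 11, 0], "spin": 0},
    {"offset": [0.5, 11, 0], "spin": 0},
    {"offset": [0.5, 11, 0], "spin": 0},
    {"offset": [0.5, 11, 0], "spin": 0},
  ],
)

```text
time_s: 5.62
eef_pos: [511.8, 157.7, 290.0]
ee_rot: [0.0, 0.999, 0.034, -0.0]
force: [-0.3, 0.3, -3.4]
grip_width: 0.227
grip_force: 69.4
```

```bash
python3 - <<'E'
from h import *
s,p,d=snap('wrist','w3'); print(s['eef_pos'].round(2),s['ee_rot'].round(4),s['dq'].round(3),s['grip_width'],s['grip_force'],s['force'],s['time_s'])
P=cloud('wrist',s,d); 
Q=P[d>0]; t=Q[(Q[:,2]>176)&(Q[:,2]<188)&(Q[:,1]>240)&(Q[:,0]>330)]
print(len(t), t.min(0).round(),t.max(0).round())
E
```

```text
[511.8  157.7  289.96] [ 2.000e-04  9.994e-01  3.390e-02 -5.000e-04] [-0.01  -0.001 -0.003  0.001  0.001  0.001] 0.2269273724036997 69.41675662994385 [-0.27953949  0.31206837 -3.42345483] 5.6167
5433 [349. 261. 176.] [640. 313. 184.]
```

View pics/w3.png

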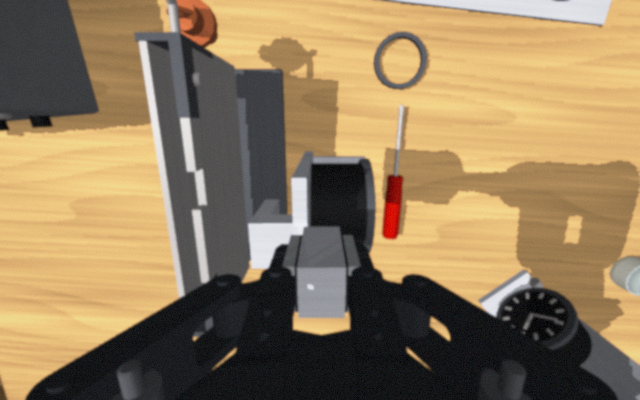

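The wrist picture shows the carrier held upright, with its hook bridge at about (270,235) pointing at the rail. The notch is at about (200,188) on the lip, with its depth step visible. Both are in one frame, so I'll measure them relative to each other.

```bash
python3 - <<'E'
from h import *
z=np.load('pics/w3.npz'); s=dict(eef_pos=z['e'],ee_rot=z['q']); d=z['d']; P=cloud('wrist',s,d); ok=d>0
def rect(q): return [np.round(a,1) for a in cv2.minAreaRect(q[:,:2].astype(np.float32))]
Q=P[ok]
t=Q[(Q[:,2]>175)&(Q[:,2]<188)&(Q[:,1]>250)&(Q[:,0]<645)]; print('rail',rect(t),np.median(t[:,2]))
a=np.deg2rad(3.95); u=np.array([np.cos(a),np.sin(a)]); n=np.array([-u[1],u[0]])
o=np.array([494,273.5]); X=(Q[:,:2]-o)@n; Y=(Q[:,:2]-o)@u   # Y along world +x (= -rail y)
w=(abs(X)<12)&(abs(Y)<150)&(Q[:,2]>140)
for y in range(-40,60,3):
    m=w&(abs(Y-y)<1.5); k=m&(abs(X)<2.5)
    top=m&(Q[:,2]>(np.median(Q[k,2])-4 if k.any() else 176)); print(y,k.sum(),np.round(np.median(Q[k,2])) if k.any() else '', X[top].min().round(1) if top.any() else '',X[top].max().round(1) if top.any() else '')
h=Q[(Q[:,2]>255)&(Q[:,2]<275)&(Q[:,1]>150)&(Q[:,1]<230)&(abs(Q[:,0]-512)<40)]; print('hook',len(h),h.mean(0),rect(h))
e=(h[:,:2]-s['eef_pos'][:2]); print('along u',np.percentile(e@u,[1,50,99]),'n',np.percentile(e@n,[1,50,99]))
hi=e@n>18; print('bridge u',np.percentile(e[hi]@u,[2,98]), h[hi,2].mean(), 'z slope', np.polyfit((e@n),h[:,2],1))
E
```

```text
rail [array([494.2, 284.3]), array([289.7,  36.5]), np.float64(4.2)] 180.23778750768477
-40 12 180.0 -5.0 3.1
-37 12 180.0 -5.1 3.2
-34 17 180.0 -5.3 3.7
-31 17 180.0 -5.2 3.0
-28 16 180.0 -4.8 2.6
-25 17 181.0 -5.1 3.4
-22 13 180.0 -5.1 3.5
-19 17 180.0 -5.0 2.8
-16 15 180.0 -5.0 3.3
-13 18 181.0 -5.4 2.8
-10 16 180.0 -4.9 3.4
-7 15 180.0 -5.2 2.9
-4 16 180.0 -5.2 2.9
-1 41 172.0 -5.3 3.5
2 18 165.0 -5.0 2.2
5 11 165.0 -5.1 3.3
8 15 165.0 -5.2 2.9
11 13 165.0 -4.9 3.2
14 16 165.0 -5.2 3.2
17 15 165.0 -5.5 2.6
20 15 165.0 -5.2 2.8
23 17 165.0 -5.0 2.8
26 15 165.0 -5.2 2.4
29 18 165.0 -5.3 3.3
32 8 165.0 -5.3 3.1
35 12 180.0 -5.1 3.5
38 21 181.0 -5.4 2.6
41 17 180.0 -5.9 3.4
44 18 180.0 -5.3 3.2
47 22 180.0 -5.3 2.8
50 18 180.0 -5.3 3.0
53 21 180.0 -5.3 2.9
56 17 180.0 -5.3 3.4
59 20 180.0 -4.8 2.6
hook 440 [529.51770041 181.56346358 266.72573115] [array([535.3, 178. ]), array([34.4, 34.6]), np.float64(77.4)]
along u [ 6.13666873 13.46847048 39.52493513] n [ 7.03949425 24.29265123 39.79493948]
bridge u [11.91797168 13.7011781 ] 267.23387160570735 z slope [6.54673319e-03 2.66577890e+02]
```

```bash
python3 - <<'E'
from h import *
z=np.load('pics/w3.npz'); s=dict(eef_pos=z['e'],ee_rot=z['q']); d=z['d']; P=cloud('wrist',s,d); Q=P[d>0]
a=np.deg2rad(3.95); u=np.array([np.cos(a),np.sin(a)]); n=np.array([-u[1],u[0]]); e=Q[:,:2]-s['eef_pos'][:2]; U=e@u; N=e@n
k=(Q[:,2]>276)&(Q[:,2]<292)&(N>8)&(N<60)&(abs(U)<45); print(k.sum(),np.median(Q[k,2]),'slopes',np.linalg.lstsq(np.c_[U[k],N[k],np.ones(k.sum())],Q[k,2],rcond=None)[0])
b=k&(N>20); print('bridge U',np.percentile(U[b],[1,99]),'N',np.percentile(N[b],[1,99]))
print(cv2.minAreaRect(np.c_[U[b],N[b]].astype(np.float32)))
E
```

```text
2362 283.2845571240454 slopes [-4.12335397e-02 -4.35131834e-02  2.84492882e+02]
bridge U [-14.09521233  13.64701751] N [20.35339104 39.87377147]
((-0.36563777923583984, 30.180753707885742), (28.81603240966797, 20.353225708007812), 0.24899160861968994)
```

send_rows(
  targets=[
    {"offset": [0, 2.5, 0], "spin": 0},
    {"offset": [0, 5.0, 0], "spin": 0},
    {"offset": [0, 7.5, 0], "spin": 0},
    {"offset": [0, 9.0, 0], "spin": 0},
    {"offset": [0, 9.3, 0], "spin": 0},
    {"offset": [0, 9.3, -1.5], "spin": 0},
    {"offset": [0, 9.3, -3], "spin": 0},
    {"offset": [0, 9.3, -4], "spin": 0},
  ],
)

```text
time_s: 6.33
eef_pos: [511.9, 250.4, 248.9]
ee_rot: [0.0, 0.999, 0.034, -0.001]
force: [0.4, 0.2, -4.4]
grip_width: 0.224
grip_force: 70.2
```

send_rows(
  targets=[
    {"offset": [0, 0, 0], "spin": 0},
    {"offset": [0, 0, 0], "spin": 0},
    {"offset": [0, 0, 0], "spin": 0},
    {"offset": [0, 0, 0], "spin": 0},
  ],
)

```text
time_s: 6.67
eef_pos: [512.4, 251.4, 251.3]
ee_rot: [-0.0, 0.999, 0.034, 0.001]
force: [0.3, -0.1, -3.6]
grip_width: 0.226
grip_force: 70.0
```

```bash
python3 - <<'E'
from h import *
s,p,d=snap('wrist','w4'); print(s['eef_pos'].round(2),s['ee_rot'].round(4),s['force'].round(2))
P=cloud('wrist',s,d); Q=P[d>0]
a=np.deg2rad(3.95); u=np.array([np.cos(a),np.sin(a)]); n=np.array([-u[1],u[0]]); e=Q[:,:2]-s['eef_pos'][:2]; U=e@u; N=e@n
zz=s['eef_pos'][2]
b=(abs(Q[:,2]-zz+7)<5)&(N>16)&(N<60)&(abs(U)<30); print('bridge U',np.percentile(U[b],[1,99]),'N',np.percentile(N[b],[1,99]),np.median(Q[b,2]))
k=(abs(Q[:,2]-180)<4)&(N>5)&(N<34); 
for y in range(14,60,3):
    m=k&(abs(U-y)<1.5); print(y,m.sum(),N[m].min().round(1) if m.any() else '',N[m].max().round(1) if m.any() else '')
m=k&(abs(N-22)<4); print('lip U near notch',np.sort(U[m&(U>0)])[:5],np.sort(U[m&(U<0)])[-5:])
E
```

```text
[512.36 251.43 251.31] [-2.000e-04  9.994e-01  3.420e-02  8.000e-04] [ 0.32 -0.06 -3.62]
bridge U [-13.99452843  13.6709868 ] N [16.65816515 39.83972223] 244.66032648735697
14 0  
17 5 22.7 25.7
20 22 22.5 26.6
23 24 22.5 26.4
26 24 22.4 26.4
29 30 5.4 26.1
32 50 5.4 26.1
35 46 5.6 26.1
38 45 8.5 25.9
41 49 7.7 25.8
44 46 18.4 26.5
47 51 18.4 26.4
50 48 18.3 26.2
53 45 18.6 26.4
56 43 18.5 26.0
59 44 18.4 26.0
lip U near notch [17.79312204 17.80447173 18.00319013 18.0531091  18.26371504] [-94.89617634 -94.77956695 -94.70629929 -94.63549937 -93.96776209]
```

View pics/w4.png

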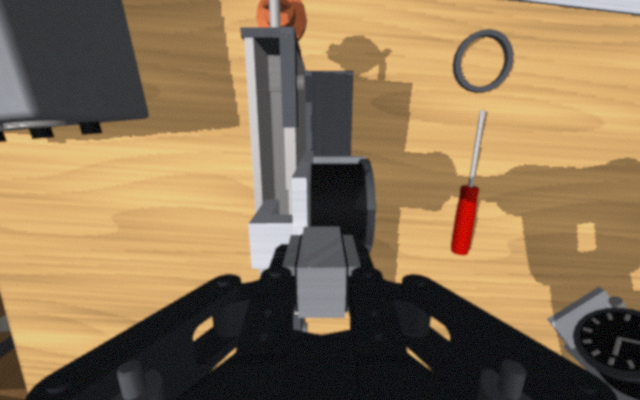

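The view shows the hook bridge at (275,240) directly over the lip, with slot centre and lip centre agreeing to about 0.3 mm. The notch edge lies symmetric to the bridge. I'll lower it.

send_rows(
  targets=[
    {"offset": [0, 0, -0.8], "spin": 0},
    {"offset": [0, 0, -1.6], "spin": 0},
    {"offset": [0, 0, -2.4], "spin": 0},
    {"offset": [0, 0, -3.2], "spin": 0},
    {"offset": [0, 0, -3.8], "spin": 0},
    {"offset": [0, 0, -4.2], "spin": 0},
    {"offset": [0, 0, -4.4], "spin": 0},
    {"offset": [0, 0, -4.4], "spin": 0},
  ],
)

```text
time_s: 7.38
eef_pos: [511.9, 251.6, 205.9]
ee_rot: [0.0, 0.999, 0.034, -0.0]
force: [-0.5, -0.6, -3.8]
grip_width: 0.228
grip_force: 70.2
```

Bridge underside is now about 183. I'll go on slowly through the notch.

send_rows(
  targets=[
    {"offset": [0, 0, -0.2], "spin": 0},
    {"offset": [0, 0, -0.4], "spin": 0},
    {"offset": [0, 0, -0.6], "spin": 0},
    {"offset": [0, 0, -0.8], "spin": 0},
    {"offset": [0, 0, -1.0], "spin": 0},
    {"offset": [0, 0, -1.0], "spin": 0},
  ],
)

```text
time_s: 7.88
eef_pos: [511.8, 251.5, 195.8]
ee_rot: [0.0, 0.999, 0.034, -0.0]
force: [-0.2, -0.8, -4.1]
grip_width: 0.226
grip_force: 70.2
```

send_rows(
  targets=[
    {"offset": [0, 0, -0.15], "spin": 0},
    {"offset": [0, 0, -0.3], "spin": 0},
    {"offset": [0, 0, -0.45], "spin": 0},
    {"offset": [0, 0, -0.6], "spin": 0},
    {"offset": [0, 0, -0.6], "spin": 0},
  ],
)

```text
time_s: 8.3
eef_pos: [511.8, 251.5, 189.9]
ee_rot: [0.0, 0.999, 0.034, -0.0]
force: [0.4, -0.3, -4.0]
grip_width: 0.227
grip_force: 70.2
```

send_rows(
  targets=[
    {"offset": [0, 0, -0.05], "spin": 0},
    {"offset": [0, 0, -0.1], "spin": 0},
    {"offset": [0, 0, -0.15], "spin": 0},
    {"offset": [0, 0, -0.15], "spin": 0},
    {"offset": [0, 0, -0.15], "spin": 0},
  ],
)

```text
time_s: 8.72
eef_pos: [512.0, 251.6, 188.8]
ee_rot: [0.0, 0.999, 0.034, -0.0]
force: [0.1, 0.9, -3.6]
grip_width: 0.223
grip_force: 70.2
```

send_rows(
  targets=[
    {"offset": [0, 0, -0.05], "spin": 0},
    {"offset": [0, 0, -0.1], "spin": 0},
    {"offset": [0, 0, -0.1], "spin": 0},
    {"offset": [0, 0, -0.1], "spin": 0},
  ],
)

```text
time_s: 9.05
eef_pos: [512.0, 251.6, 187.8]
ee_rot: [0.0, 0.999, 0.034, 0.0]
force: [-0.2, -0.1, -3.6]
grip_width: 0.222
grip_force: 70.2
```

send_rows(
  targets=[
    {"offset": [0, 0, -0.05], "spin": 0},
    {"offset": [0, 0, -0.1], "spin": 0},
    {"offset": [0, 0, -0.1], "spin": 0},
    {"offset": [0, 0, -0.1], "spin": 0},
  ],
)

```text
time_s: 9.38
eef_pos: [512.1, 251.6, 187.8]
ee_rot: [-0.0, 0.999, 0.034, 0.0]
force: [-3.3, -2.6, 5.8]
grip_width: 0.227
grip_force: 71.5
```

Contact at the expected home height: force went from -3.6 to +5.8 N. I'll ease off and release.

send_rows(
  targets=[
    {"offset": [0, 0, 0.05], "spin": 0},
    {"offset": [0, 0, 0.05], "spin": 0},
    {"offset": [0, 0, 0.05], "spin": 0},
  ],
  squeeze=20,
)

```text
time_s: 9.63
eef_pos: [512.0, 251.6, 187.8]
ee_rot: [-0.0, 0.999, 0.034, 0.0]
force: [-2.8, -2.5, 4.8]
grip_width: 0.224
grip_force: 71.2
```

send_rows(
  targets=[
    {"offset": [0, 0, 0], "spin": 0},
    {"offset": [0, 0, 0], "spin": 0},
    {"offset": [0, 0, 0], "spin": 0},
    {"offset": [0, 0, 0], "spin": 0},
  ],
  grip=0.5,
)

```text
time_s: 9.97
eef_pos: [512.0, 251.6, 187.1]
ee_rot: [-0.0, 0.999, 0.034, -0.0]
force: [-0.2, -0.4, 0.4]
grip_width: 0.507
grip_force: 0.0
```

```bash
python3 - <<'E'
from h import *
s,p,d=snap('wrist','w5'); print(s['eef_pos'].round(2),s['force'].round(2),s['grip_width'])
P=cloud('wrist',s,d); Q=P[d>0]
a=np.deg2rad(3.95); u=np.array([np.cos(a),np.sin(a)]); n=np.array([-u[1],u[0]]); e=Q[:,:2]-np.array([512,251.6]); U=e@u; N=e@n
b=(Q[:,2]>170)&(Q[:,2]<195)&(N>28)&(N<45)&(abs(U)<16); print('bridge top z',np.median(Q[b,2]),'expected home 181')
c=(abs(N)<14)&(abs(U)<16)&(Q[:,2]>210)&(Q[:,2]<240); print('block top',np.median(Q[c,2]) if c.any() else '','expected 227')
E
```

```text
[512.03 251.6  187.11] [-0.16 -0.36  0.4 ] 0.5065980572410338
bridge top z 181.4545321237645 expected home 181
block top 226.33300818668584 expected 227
```

Released and home (bridge top at 181). I'll retreat straight up and away, then check.

send_rows(
  targets=[
    {"offset": [0, 0, 0.5], "spin": 0},
    {"offset": [0, 0, 1.5], "spin": 0},
    {"offset": [0, 0, 3], "spin": 0},
    {"offset": [0, 0, 5.5], "spin": 0},
    {"offset": [0, 0, 8.5], "spin": 0},
    {"offset": [0, -1, 11], "spin": 0},
    {"offset": [-1, -4, 12], "spin": 0},
    {"offset": [-2, -7, 12], "spin": 0},
  ],
)

```text
time_s: 10.68
eef_pos: [492.4, 181.4, 310.8]
ee_rot: [-0.0, 0.999, 0.035, 0.003]
force: [0.7, -0.8, 0.3]
grip_width: 0.5
grip_force: 0.0
```

send_rows(
  targets=[
    {"offset": [-1, -3, 0], "spin": 0},
    {"offset": [-2, -6, 0], "spin": 0},
    {"offset": [-2, -7, 0], "spin": 0},
    {"offset": [-2, -7, 0], "spin": 0},
    {"offset": [-2, -7, 0], "spin": 0},
    {"offset": [-2, -7, 0], "spin": 0},
  ],
)

```text
time_s: 11.18
eef_pos: [472.3, 112.4, 307.6]
ee_rot: [-0.0, 0.999, 0.035, 0.0]
force: [-0.3, -0.3, 0.7]
grip_width: 0.502
grip_force: 0.0
```

```bash
python3 - <<'E'
from h import *
s,p,d=snap('wrist','w6'); print(s['eef_pos'].round(1),s['force'].round(2))
P=cloud('wrist',s,d); Q=P[d>0]
a=np.deg2rad(3.95); u=np.array([np.cos(a),np.sin(a)]); n=np.array([-u[1],u[0]]); e=Q[:,:2]-np.array([512,251.6]); U=e@u; N=e@n
k=(abs(N)<14)&(abs(U)<16)&(Q[:,2]>205)&(Q[:,2]<245); print('block',k.sum(),np.median(Q[k],0) if k.any() else '')
b=(Q[:,2]>172)&(Q[:,2]<200)&(N>28)&(N<45)&(abs(U)<16); print('bridge',np.median(Q[b],0))
s2,p2,d2=snap('scene','s6')
m=cv2.resize(p2[100:340,170:420],(500,480),interpolation=cv2.INTER_CUBIC)
cv2.imwrite('pics/c6.png',m[:,:,::-1])
T=cloud('top',s2,snap('top','t6')[2])[128:172,415:456].reshape(-1,3); T=T[(T[:,2]>80)&(T[:,2]<110)]; print('ball',T.mean(0).round(1),cv2.minAreaRect(T[:,:2].astype(np.float32)))
E
```

```text
[472.3 112.4 307.6] [-0.26 -0.29  0.71]
block 1227 [512.4222329  244.17966592 226.16565097]
bridge [514.97416468 289.56812925 181.33414901]
ball [ 555.  -372.    87.5] ((555.5067138671875, -372.7697448730469), (58.043888092041016, 57.713253021240234), 89.013427734375)
```

View pics/c6.png

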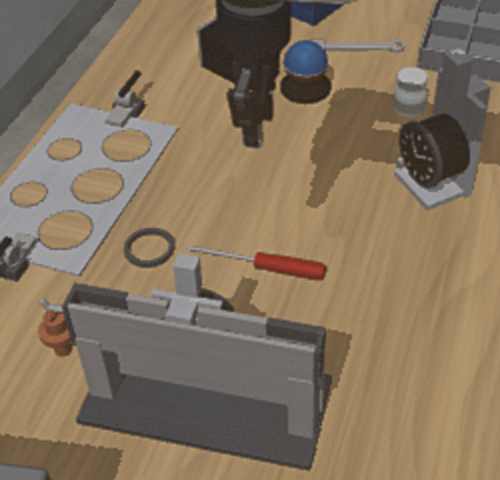

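The crop shows the carrier hanging in the notch at crop (185,290), upright. The ball at crop (305,60) hasn't moved, and the bridge top is at 181 mm, so it is fully home. I'll hand it in.

```bash
python3 -c "
from rig import ctrl
print(ctrl.finish_job())"
```

```text
the job is handed in; nothing more can be done
None
```

The smaller clock hangs upright and released, fully home in the lip's notch (bridge top measured at 181 mm, as expected); the ball has not moved, and I handed the job in at about 11 s.

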